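Aim the scanner at the plaster cast

TASK

The 3D scanner on the bench has been left nodding down and facing the wrong way. Swivel its yoke and tilt its head until the middle lens looks straight at the cast on the post stand, at the centre of the pencil line round its middle, then let go and leave it standing so. Leave the cast at its height and the other things where they are.

Things in the scene. Friction and masses are not known exactly. Their poses are not given: they have to be found in the camera images.
- scanner: Round dark steel foot of the scanner, 170 mm across, 16 mm thick, bolted to the bench, with a 48 mm column up to 90 mm; origin on the bench at the swivel axis, z up. At swivel 0 the scanner faces this frame's x.
- swivel (a joint): Swivel of the aluminium U-shaped yoke (252 mm wide over the arms, 34 mm deep) about the vertical axis through the foot's centre, rad, positive anticlockwise from above; range -1.9 to 1.9; stiff, stays where it is left (0.12 N m).
- tilt (a joint): Tilt of the scanner head in the yoke, about the level axis between the yoke's arms, rad; 0 = lenses look level, positive = looking down; range -0.6 to 0.85; stiff, stays where it is left (0.2 N m).
- scanner_pivot (a point): Centre of the head, where the tilt axis crosses the swivel axis, 190 mm above the bench; carries the head's axes: x where the lenses look, y along the tilt axis, z out of the head's top towards the handle.
- scanner_lens (a point): Front of the middle, largest of the three lenses (38 mm across), 31 mm ahead of the pivot, same axes: x is the line of sight, which runs through the pivot. The head is a grey plastic box 50 mm deep, 200 mm wide, 60 mm tall, with the black lens panel in front.
- scanner_handle (a point): Middle of the round black handle bar over the head, 80 mm from the pivot along the head's z (50 mm clear above the box), same axes. The bar is 14 mm thick, runs along y, 110 mm long between its two posts at its ends.
- stand: Square dark steel plate 150 mm wide and 14 mm thick, fixed to the bench, with a 22 mm upright post in its middle; origin under its centre on the bench. It may stand ahead to the left or to the right of the scanner.
- cast_line (a point): Middle of the plaster stump cast on the post, on its axis, at the height of the dark pencil line round it. The cast is white, upright, rounded at the top, 162 mm tall (80 mm below the line, 82 mm above), 96 mm across, clamped on the post with the line 118 to 238 mm above the bench.
- foot: Loose white plaster model of a foot and ankle, about 200 mm long, 75 mm wide, 160 mm tall, 1.5 kg; origin on the bench under it. Not to be scanned now.
- bowl: Loose steel mixing bowl, 170 mm across, 80 mm tall; origin under its centre.
- rasp: Loose plaster rasp lying on the bench: steel blade 140 x 36 x 14 mm to +x and a wooden handle to -x, 250 mm overall; origin on the bench near the blade's root.
There are look-alikes about, which are no part of the job. Leave any purple look-alike of the stand alone.

How it is judged:
By the outcome, as a careful person would: the job done as asked, in the order asked, and still so for the second after the job is handed in, with the robot touching nothing.
It also fails if it takes over 35 s, if anything falls off the work surface, if the arm or the gripper's body presses on something with over 40 N, if the wrist force passes 120 N, or if a joint passes its speed limit or range.

ROBOT

A 6-joint arm with a two-finger parallel gripper is mounted at the origin on the work surface. World frame = base frame: x ahead of the robot, y to its left, z up, the work surface at z = 0. Lengths are in m, angles in rad, forces in N, time in s.
With the tool pointing down it reaches from about 0.225 to 0.725 m from the base axis. Payload 3.1 kg.
Tool frame: the origin (TCP) lies on the centre line of the jaws, within the pads' length; the fingertips stand 8 mm ahead of it and the grasp point (between the pads) lies 11 mm behind it; z points along the fingers, y is the line along which they close (so a half turn about z gives the same grasp; the last joint's range is limited). The gripper opens to 85 mm and grips with 20 to 120 N. Pads are 22 mm wide; open, the fingers measure 114 mm over their backs; the gripper's body (76 mm by 85 mm) begins 54 mm behind the grasp point. The pads swing forward as they close: fully open they stand 13 mm farther back than shut.
Start: joints at [-1.465, 0.048, 0.099, 1.622, 0, 1.443], TCP at [0.122, -0.511, 0.239] pointing down, gripper open.
Joint ranges: [-2.91, 2.91], [-0.99, 1.94], [-1.21, 1.42], [-2.12, 2.29], [-1.49, 1.47], [-3.14, 3.14]. Speed limits (rad/s): [2.79, 2.79, 3.14, 3.14, 3.14, 3.14].

INTERFACE

Orientations are given as [roll, pitch, yaw] about the fixed x, y, z axes, in that order (R = Rz(yaw) Ry(pitch) Rx(roll)).
In Python, from station import env gives the robot as it stands. The module is installed in compiled form; this text tells all that it offers.
- The arm moves only by the tool apply_moves, never from a script. Its argument "commands" is a list of rows, each a list of 2 entries, a list of its own where there are three numbers: the shift along the tool's x, y, z as a fraction of full scale, then the turn, a rotation vector about the tool's x, y, z as a fraction of full scale. In form: [[[dx, dy, dz], [rx, ry, rz]], ...]. A call has 1 to 8 rows; each row shifts and turns the commanded pose from where the row before left it, along the tool's axes as they then stand; what a row does not reach is not made up. Full scale, the value 1, is 0.03 m for a shift and 0.1 rad for a turn. A row lasts 1/10 s, in which the tool goes at most 50 mm and 8.59 degrees, less where a joint would pass 70% of its speed; a pose out of reach is approached as far as the arm can. A call with a number of a shift or a turn outside -1 to 1 is refused whole. A call with a gripper value outside its range is refused whole. "gripper" is the opening, from -1 (shut) to 1 (fully open), set as the call begins (left out, the last holds). The fingers move at their own pace and stop on an object; "force" is the grip in N (left out, the last holds). Time passes only in rows, so rows that do not move let the fingers close. It gives the time, the measured TCP pose, the force, the opening and the grip force at its end, in the units of the state.
- env.get_obs(): the state, without advancing time (a new reading comes with each control period).
- env.snapshot(name): name is "scene" or "top"; returns a dict with "img" (420x560x3 uint8, red, green, blue), "vertical_fov" (degrees; the focal length in pixels is half the picture's height over the tangent of half this angle, whatever the lens; pixels are square), "cx", "cy" (the principal point, pixels), "R" (3x3) and "t" (3): a world point X has camera coordinates R X + t. Camera axes: x right, y down, z forward; pixel columns grow to the right and rows downward; lengths in m; the calibration is good to about 2 mm. A picture is of the moment at which its call begins. There is no depth.
- env.job_done(): hands the job in; it is judged then, once.
The state is a dict: "t": time; "qpos": joint angles; "qvel": joint speeds; "joint_efforts": joint torques, N m; "tool_pos": TCP position; "ee_rot": TCP orientation; "wrist_force": force on the tool from outside, world axes, zero at the start; "wrist_torque": the same for the moment, N m; "gripper_width": opening from 0.0 (shut) to 1.0 (fully open); "finger_force": force on a finger pad.
Only numpy, scipy, OpenCV 4.12 (cv2) and the standard library are available. Lean on these libraries where they do the work, as an engineer would, in place of code of your own. Each camera call takes 0.05 s, during which the arm holds its last target. There are 200 camera calls.

## Working session

There is one attempt and no reset: what is moved stays moved. The work goes in short steps, Python scripts to look and compute and a tool call to move; the robot and the scene stay as the last step left them, time stands still between calls to the robot, and variables do not carry over. Pictures are saved under pics/ and viewed, at most 10 in all, crops included, and the job is handed in when it is done.

Besides the shell and the picture viewer there is one more tool, called after ">>>" as a command line: name --argument value ..., lists and objects as JSON in quotes. apply_moves: Moves the arm, as the interface text tells. Shift numbers are shares of 0.03 m and turn numbers shares of 0.1 rad, none past 1 either way. Its arguments: {"type":"object","properties":{"commands":{"type":"array","items":{"type":"array"}},"gripper":{"type":"number"},"force":{"type":"number"}},"required":["commands"]}

```bash
mkdir -p pics; cat > h.py <<'E'
import numpy as np, cv2, pickle
from station import env
def snap(n,f):
    s=env.snapshot(n); pickle.dump(s,open(f'pics/{f}.pkl','wb')); cv2.imwrite(f'pics/{f}.png',s['img'][:,:,::-1]); return s
def load(f): return pickle.load(open(f'pics/{f}.pkl','rb'))
def foc(s): return s['img'].shape[0]/2/np.tan(np.radians(s['vertical_fov'])/2)
def ray(s,u,v):
    d=s['R'].T@np.array([(u-s['cx'])/foc(s),(v-s['cy'])/foc(s),1]); return -s['R'].T@s['t'], d/np.linalg.norm(d)
def atz(s,u,v,z):
    o,d=ray(s,u,v); return o+d*(z-o[2])/d[2]
def proj(s,X):
    c=s['R']@np.array(X)+s['t']; return np.array([s['cx'],s['cy']])+foc(s)*c[:2]/c[2]
def tri(a,ua,b,ub):
    o1,d1=ray(a,*ua);o2,d2=ray(b,*ub)
    k=np.linalg.lstsq(np.c_[d1,-d2],o2-o1,rcond=None)[0]
    p,q=o1+k[0]*d1,o2+k[1]*d2; return (p+q)/2,np.linalg.norm(p-q)
E
python3 - <<'E'
from h import *
for n in('scene','top'):
    s=snap(n,n+'0'); print(n,foc(s),s['cx'],s['cy'],-s['R'].T@s['t'],s['R'].round(3).tolist())
a,b=[cv2.imread(f'pics/{n}0.png') for n in('scene','top')]
cv2.imwrite('pics/s_.png',cv2.resize(a,(800,600),interpolation=2));cv2.imwrite('pics/t_.png',cv2.resize(b,(800,600),interpolation=2))
print(env.get_obs())
E
```

```text
scene 441.5457966538023 274.972947413358 209.35119230547994 [ 1.42405276 -0.13006499  1.36937587] [[0.201, 0.98, 0.013], [0.79, -0.154, -0.593], [-0.579, 0.129, -0.805]]
top 422.35994704501593 280.96931651633327 207.63767733843954 [0.33163498 0.0423801  1.34865137] [[0.126, -0.992, 0.004], [-0.969, -0.124, -0.214], [0.213, 0.023, -0.977]]
{'t': 0.1, 'qpos': array([-1.46480261e+00,  4.86980317e-02,  9.77167826e-02,  1.62198408e+00,
        1.87680515e-05,  1.44301656e+00]), 'qvel': array([ 0.00154065, -0.00027646,  0.00498563,  0.00028165,  0.00053645,
        0.00052031]), 'joint_efforts': array([ 3.64619948e-03, -3.39852726e+01,  3.20934963e+01,  1.58399111e-02,
        1.54443264e-04,  4.05788427e-06]), 'tool_pos': array([ 0.12156238, -0.51017729,  0.23820417]), 'ee_rot': array([-3.13944373e+00, -2.95015484e-04,  2.33773151e-01]), 'wrist_force': array([-0.09308646, -0.1179447 , -0.4696746 ]), 'wrist_torque': array([-0.00647688, -0.01645105, -0.01153131]), 'finger_force': 0.0, 'gripper_width': 0.9976079086025358}
```

View pics/s_.png

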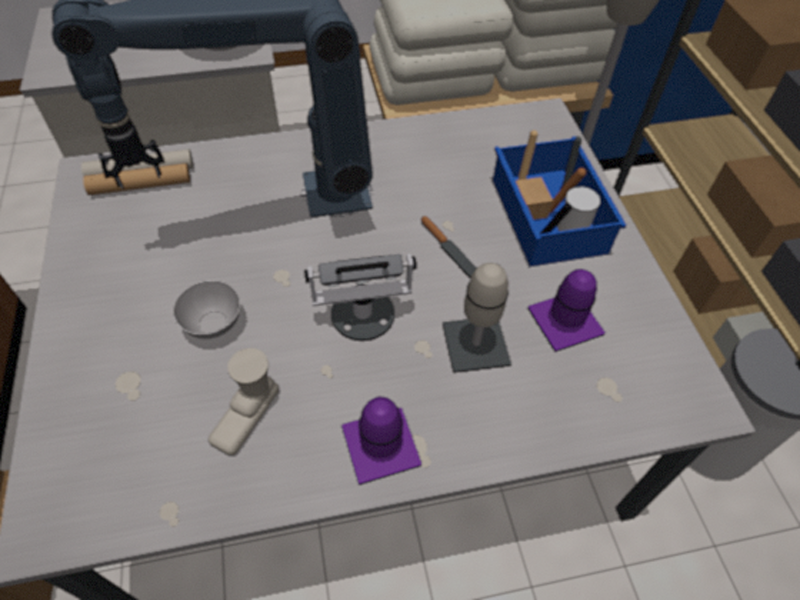

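View pics/t_.png

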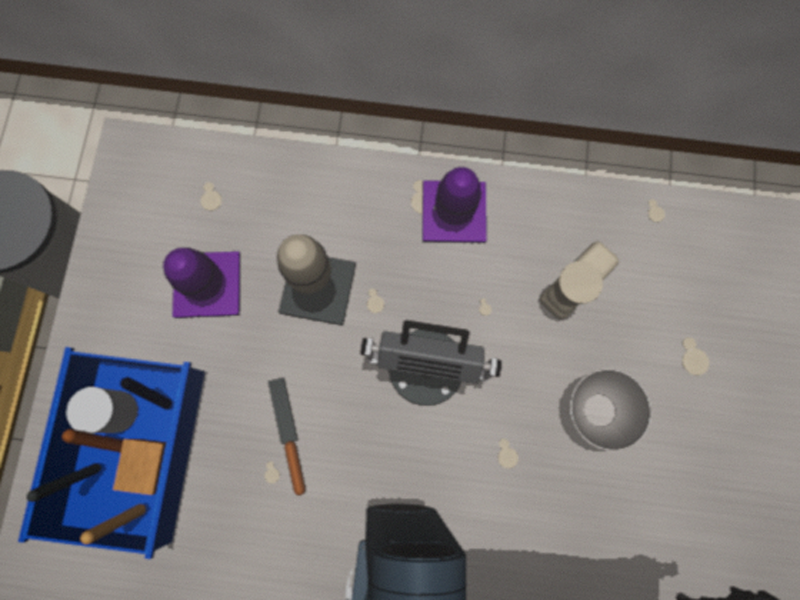

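The scene view shows the scanner at about (362,290) and the cast on a dark stand at (485,300). In the top view the scanner is at (430,360), its handle leaning away from the robot, and the cast is at (303,258). Next I'll enlarge both.

```bash
python3 - <<'E'
from h import *
a,b=[cv2.imread(f'pics/{n}0.png') for n in('scene','top')]
# scene crop x205..375 y165..265 ; top crop x180..360,y155..290
cv2.imwrite('pics/sc.png',cv2.resize(a[165:270,205:365],None,fx=5,fy=5,interpolation=2))
cv2.imwrite('pics/tc.png',cv2.resize(b[155:290,185:363],None,fx=4.4,fy=4.4,interpolation=2))
E
```

```text
(no output)
```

View pics/sc.png

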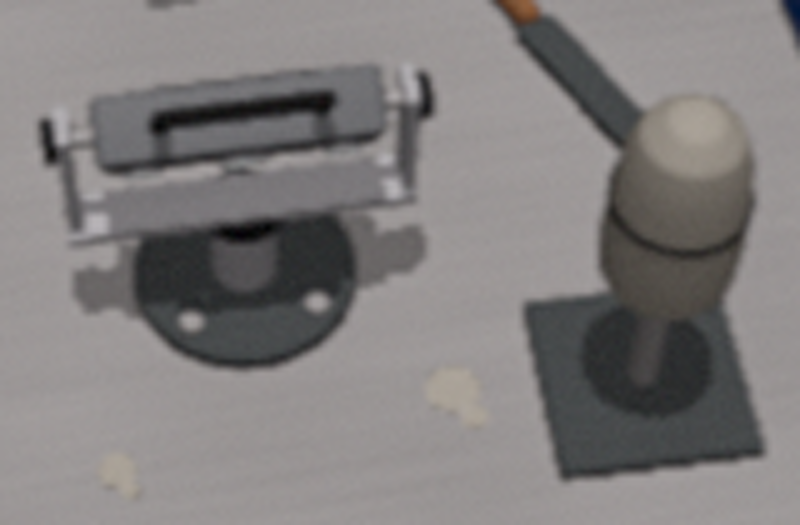

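View pics/tc.png

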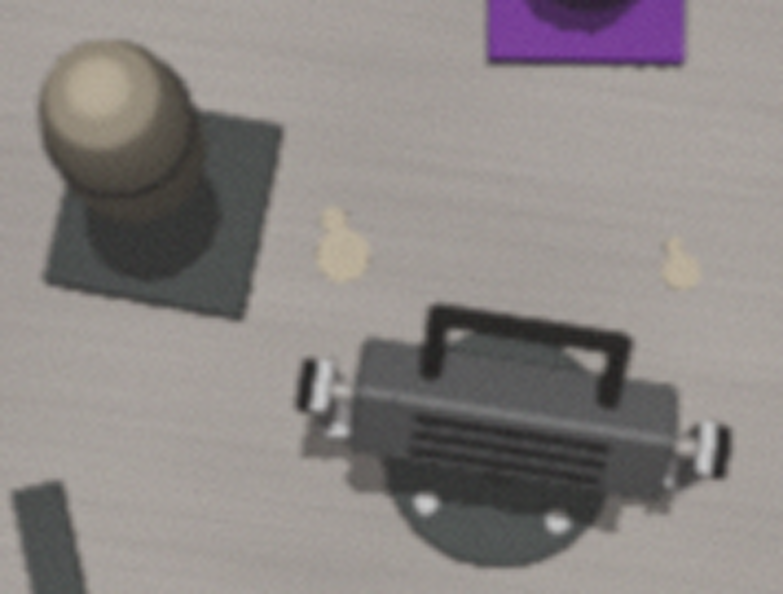

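The scene crop shows the knobs at (47,140) and (427,95), the handle from (160,122) to (330,102), and the pencil line from (611,207) through (680,252) to (746,230). The top crop shows the knobs at (304,385) and (724,450), and the handle from (437,312) to (625,342).

```bash
cat > m.py <<'E'
from h import *
from scipy.optimize import least_squares
S,T=load('scene0'),load('top0')
sp=lambda u,v:(205+u/5,165+v/5)
tp=lambda u,v:(185+u/4.4,155+v/4.4)
kl,e1=tri(S,sp(427,95),T,tp(304,385)); kr,e2=tri(S,sp(47,140),T,tp(724,450))
hl,e3=tri(S,sp(330,102),T,tp(434,314)); hr,e4=tri(S,sp(160,122),T,tp(626,342))
print('knobs',kl,kr,e1,e2,'mid',(kl+kr)/2,'len',np.linalg.norm(kl-kr)); print('handle',hl,hr,e3,e4,'mid',(hl+hr)/2,np.linalg.norm(hl-hr))
# foot centre: bottom rim edges
th=np.linspace(0,2*np.pi,181)
def circ(s,c,z,r): return np.array([proj(s,[c[0]+r*np.cos(t),c[1]+r*np.sin(t),z]) for t in th])
def f(c):
    a=circ(S,c,.016,.085);b=circ(T,c,.016,.085)
    return [a[:,0].min()-sp(135,0)[0],a[:,0].max()-sp(356,0)[0],b[:,1].max()-tp(0,567)[1],b[:,0].min()-tp(386,0)[0],b[:,0].max()-tp(610,0)[0]]
r=least_squares(f,[.4,0],diff_step=1e-3); print('foot',r.x,r.fun.round(2))
# stand plate
c=[atz(S,*sp(u,v),.014) for u,v in((527,303),(565,477),(762,455))]
print('plate S',np.array(c).round(4).tolist(),(c[0]+c[2])/2)
d=[atz(T,*tp(u,v),.014) for u,v in((282,126),(243,319),(45,284))]
print('plate T',np.array(d).round(4).tolist(),(d[0]+d[2])/2)
# cast: silhouette ends + front of line
def g(p):
    a=circ(S,p[:2],p[2],.048); b=circ(T,p[:2],p[2],.048)
    fr=lambda q,u:min(np.linalg.norm(q-u,axis=1))
    sd=lambda q,u:(lambda n:n)(cv2.pointPolygonTest(q.astype(np.float32),u,True))
    return [sd(a,sp(*u)) for u in((611,207),(635,238),(680,252),(720,248),(746,230))]+[sd(b,tp(*u)) for u in((75,182),(130,196),(165,185),(195,150))]
r=least_squares(g,[.65,.2,.18],diff_step=1e-3); print('cast',r.x,np.round(r.fun,2))
E
python3 m.py
```

```text
knobs [0.47716276 0.13250311 0.18870503] [ 0.46953694 -0.13143823  0.19288372] 0.003334423601574175 0.004785653540772038 mid [0.47334985 0.00053244 0.19079437] len 0.2640845409368602
handle [0.52130138 0.05560347 0.2515567 ] [ 0.51876676 -0.05810779  0.25458584] 0.0015064764827292091 0.005113071667710161 mid [ 0.52003407 -0.00125216  0.25307127] 0.11377983103614793
foot [0.47277411 0.00122334] [-1.    0.15 -0.21 -1.86  1.17]
plate S [[0.5472, 0.2019, 0.014], [0.6961, 0.1915, 0.014], [0.7059, 0.3335, 0.014]] [0.62652689 0.26773845 0.014     ]
plate T [[0.6886, 0.1875, 0.014], [0.5409, 0.1949, 0.014], [0.5482, 0.342, 0.014]] [0.6184259  0.26475401 0.014     ]
cast [0.63716515 0.2725343  0.15295927] [-6.34  1.47  6.03  1.92 -4.25 -1.07  0.48  0.65  0.62]
```

```bash
sed -i 's#205+u/5,165+v/5#204.6+u/5,164.6+v/5#; s#185+u/4.4,155+v/4.4#184.6+u/4.4,154.6+v/4.4#' m.py; sed -i '/^r=least_squares(g/d' m.py; cat >> m.py <<'E'
for R_ in (.046,.048):
  def g(p,k=0):
    a=circ(S,p[:2],p[2],R_); b=circ(T,p[:2],p[2],R_)
    m=lambda q,u:np.linalg.norm(q-np.array(u),axis=1).min()
    return np.array([m(a,sp(*u)) for u in((611,207),(635,238),(680,252),(720,248),(746,230))]+[m(b,tp(*u)) for u in((75,182),(130,196),(165,185),(195,150))])
  from scipy.optimize import minimize
  best=min((minimize(lambda p:(g(p)**2).sum(),[.62+dx,.268,h],method='Nelder-Mead',options=dict(initial_simplex=[[.62+dx,.268,h],[.63+dx,.268,h],[.62+dx,.278,h],[.62+dx,.268,h+.02]])) for h in(.14,.17,.2,.23) for dx in(-.01,0,.01)),key=lambda r:r.fun)
  print('cast',R_,best.x,g(best.x).round(2))
A=circ(S,best.x[:2],best.x[2],.048); print((A[::15]-[204.6,164.6])*5)
E
python3 m.py
```

```text
knobs [0.4775401  0.13222574 0.191559  ] [ 0.46998024 -0.13122753  0.19542397] 0.0006946738887285382 0.002061515044240907 mid [0.47376017 0.00049911 0.19349148] len 0.26359004849737927
handle [0.52158393 0.05549409 0.25407575] [ 0.51908287 -0.05801823  0.25696145] 0.0010381377712528493 0.0025281394787529314 mid [ 0.5203334  -0.00126207  0.2555186 ] 0.11357653702780533
foot [0.47331566 0.00137302] [-0.54  0.62  0.01 -1.49  1.54]
plate S [[0.5451, 0.2009, 0.014], [0.6943, 0.1906, 0.014], [0.704, 0.3326, 0.014]] [0.62458817 0.26678498 0.014     ]
plate T [[0.6898, 0.189, 0.014], [0.5421, 0.1964, 0.014], [0.5494, 0.3435, 0.014]] [0.61957821 0.26624741 0.014     ]
cast 0.046 [0.62045804 0.26552515 0.22561353] [0.57 0.49 0.59 0.28 1.14 0.15 0.05 0.6  1.14]
cast 0.048 [0.62140982 0.26492658 0.23109662] [0.82 0.33 0.39 0.36 0.79 0.29 0.07 0.56 0.68]
[[698.90521894 252.76004865]
 [731.98554724 238.88398073]
 [749.87963312 213.02746345]
 [748.07423297 182.51427507]
 [727.59384818 155.55403217]
 [694.18513807 139.02302273]
 [656.53580829 136.97107426]
 [624.21150399 149.90233026]
 [605.5978892  174.68375516]
 [605.92803126 205.06636049]
 [625.65218352 232.97103442]
 [659.78012763 250.57743881]
 [698.90521894 252.76004865]]
```

```bash
cat > c.py <<'E'
from h import *
from scipy.optimize import least_squares
L={}
for n in('scene','top'):
    ims=[]
    for i in range(5): s=env.snapshot(n); ims.append(s['img'].astype(float))
    s['img']=np.mean(ims,0); pickle.dump(s,open(f'pics/{n}A.pkl','wb'))
S,T=load('sceneA'),load('topA'); th=np.linspace(0,2*np.pi,721)
def circ(s,p,r): return np.array([proj(s,[p[0]+r*np.cos(t),p[1]+r*np.sin(t),p[2]]) for t in th])
# search darkest point along image vertical near predicted front arc
pts=[]
for s in(S,T):
    g=cv2.GaussianBlur(s['img'].mean(2),(0,0),.5)
    A=circ(s,(.6215,.2655,.228),.047); c=A.mean(0); q=[]
    for u in np.arange(np.ceil(A[:,0].min()+2),A[:,0].max()-2):
        lo=A[(abs(A[:,0]-u)<.5)][:,1].max(); v=np.arange(int(lo)-5,int(lo)+6); col=g[v,int(u)]
        d=col-cv2.GaussianBlur(col[:,None],(1,0+9),3)[:,0]; k=d[1:-1].argmin()+1
        a,b,e=col[k-1:k+2]; q.append((u,v[k]+.5*(a-e)/(a-2*b+e+1e-9),d[k]))
    q=np.array(q); print(q.round(1).tolist()); pts.append(q[q[:,2]<-5])
def res(p,r):
    o=[]
    for s,q in zip((S,T),pts):
        A=circ(s,p,r); o+=[np.linalg.norm(A-u[:2],axis=1).min()*np.sign(np.linalg.norm(u[:2]-A.mean(0))-np.linalg.norm(A-A.mean(0),axis=1)[np.linalg.norm(A-u[:2],axis=1).argmin()]) for u in q]
    return np.array(o)
for fix in((.622,.2665),None):
  for r in(.047,.0485):
    if fix: f=least_squares(lambda p:np.clip(res([*fix,p[0]],r),-2,2),[.228],diff_step=.01)
    else: f=least_squares(lambda p:np.r_[np.clip(res(p,r),-2,2),(p[:2]-[.622,.2665])/.002],[.622,.2665,.228],diff_step=.01)
    print(fix,r,f.x.round(4),f.fun.round(1).tolist())
E
python3 c.py
```

```text
[[328.0, 208.5, -12.0], [329.0, 209.7, -14.0], [330.0, 210.8, -14.1], [331.0, 211.8, -16.5], [332.0, 212.4, -17.5], [333.0, 213.0, -20.8], [334.0, 213.6, -17.7], [335.0, 214.0, -20.7], [336.0, 214.3, -20.4], [337.0, 214.8, -20.2], [338.0, 215.0, -22.7], [339.0, 215.2, -22.7], [340.0, 215.3, -21.4], [341.0, 215.4, -20.7], [342.0, 215.4, -21.2], [343.0, 215.4, -21.3], [344.0, 215.4, -22.4], [345.0, 215.2, -23.4], [346.0, 215.0, -21.5], [347.0, 214.7, -19.3], [348.0, 214.4, -19.8], [349.0, 214.0, -21.0], [350.0, 213.5, -17.8], [351.0, 213.0, -18.0], [352.0, 212.0, -16.8]]
[[197.0, 190.0, -16.5], [198.0, 191.0, -15.4], [199.0, 193.1, -12.4], [200.0, 194.2, -9.4], [201.0, 195.8, -7.1], [202.0, 196.6, -7.1], [203.0, 197.2, -7.7], [204.0, 197.9, -5.5], [205.0, 198.2, -6.3], [206.0, 198.6, -6.4], [207.0, 198.9, -6.4], [208.0, 199.0, -7.5], [209.0, 199.1, -7.8], [210.0, 199.1, -7.0], [211.0, 199.0, -8.6], [212.0, 199.0, -8.6], [213.0, 199.0, -8.5], [214.0, 199.0, -7.8], [215.0, 198.7, -7.3], [216.0, 198.4, -8.5], [217.0, 198.1, -8.7], [218.0, 197.8, -7.1], [219.0, 197.3, -8.5], [220.0, 197.0,
[... 753 characters left out ...]
-0.1, -0.0, 0.1, 0.0, 0.2, 0.2, 0.1, -0.1]
None 0.047 [0.6215 0.2662 0.229 ] [-0.3, -0.3, -0.3, -0.1, -0.2, -0.2, -0.1, -0.2, -0.2, -0.1, -0.1, -0.1, -0.1, -0.1, -0.1, 0.0, 0.0, 0.1, 0.1, 0.1, 0.1, 0.2, 0.2, 0.3, 0.3, -0.7, -1.0, -0.6, -0.5, 0.1, 0.1, 0.2, 0.3, 0.3, 0.3, 0.3, 0.3, 0.1, 0.1, -0.0, -0.0, -0.1, 0.1, 0.1, -0.1, -0.1, 0.1, 0.0, 0.2, 0.2, 0.1, -0.1, -0.3, -0.2]
None 0.0485 [0.6223 0.2656 0.2328] [-0.4, -0.4, -0.3, -0.1, -0.2, -0.2, -0.1, -0.1, -0.2, 0.0, 0.0, -0.0, -0.0, 0.0, 0.0, 0.1, 0.1, 0.1, 0.1, 0.1, 0.1, 0.1, 0.1, 0.2, 0.1, -0.9, -1.2, -0.7, -0.6, 0.1, 0.1, 0.2, 0.4, 0.3, 0.3, 0.4, 0.3, 0.2, 0.2, 0.0, 0.1, 0.1, 0.2, 0.1, -0.1, 0.0, 0.1, -0.1, 0.1, 0.1, -0.0, -0.2, 0.2, -0.5]
```

```bash
cat > p.py <<'E'
from h import *
from scipy.spatial.transform import Rotation as Ro
def plan(poses,start=None,per=None):
    """poses: list of (xyz, yaw) tool-down; prints rows following one pose per row, rounded, without drift"""
    if start is None:
        o=env.get_obs(); P=np.array(o['tool_pos']);Q=Ro.from_euler('xyz',o['ee_rot'])
    else: P,Q=start
    rows=[]
    for x,y in poses:
        G=Ro.from_euler('xyz',[np.pi,0,y])
        d=(Q.inv().apply(np.array(x)-P)/.03).round(2); w=((Q.inv()*G).as_rotvec()/.1).round(2)
        assert abs(d).max()<=1 and abs(w).max()<=1,(d,w)
        P=P+Q.apply(d*.03);Q=Q*Ro.from_rotvec(w*.1); rows.append([d.tolist(),w.tolist()])
    for i in range(0,len(rows),8): print(str(rows[i:i+8]).replace(' ',''))
    return P,Q
E
python3 - <<'E'
from p import *
o=env.get_obs();p0=o['tool_pos'];y0=o['ee_rot'][2];g=np.array([.5205,-.001,.34]);n=30
u=np.arange(1,n+1)/n; 
plan([(np.r_[(p0+(g-p0)*t)[:2],p0[2]+(g[2]-p0[2])*min(1,2.5*t)],y0+(1.542-y0)*min(1,t*1.0)) for t in u])
E
```

```text
[[[0.56,-0.45,-0.28],[0.0,-0.0,-0.44]],[[0.58,-0.42,-0.28],[0.0,-0.0,-0.43]],[[0.6,-0.4,-0.28],[0.0,-0.0,-0.44]],[[0.62,-0.37,-0.28],[0.0,0.0,-0.43]],[[0.63,-0.34,-0.28],[0.0,0.0,-0.44]],[[0.65,-0.32,-0.28],[0.0,0.0,-0.44]],[[0.66,-0.29,-0.28],[0.0,0.0,-0.43]],[[0.67,-0.26,-0.28],[0.0,0.0,-0.44]]]
[[[0.68,-0.22,-0.28],[0.0,0.0,-0.43]],[[0.69,-0.2,-0.28],[0.0,0.0,-0.44]],[[0.7,-0.17,-0.28],[0.0,0.0,-0.44]],[[0.7,-0.14,-0.28],[0.0,0.0,-0.43]],[[0.72,-0.11,0.0],[0.0,0.0,-0.44]],[[0.71,-0.07,0.0],[0.0,0.0,-0.43]],[[0.72,-0.05,0.0],[0.0,0.0,-0.44]],[[0.72,-0.01,0.0],[0.0,0.0,-0.44]]]
[[[0.72,0.01,0.0],[0.0,0.0,-0.43]],[[0.71,0.05,0.0],[0.0,0.0,-0.44]],[[0.72,0.08,0.0],[0.0,0.0,-0.43]],[[0.71,0.11,0.0],[0.0,0.0,-0.44]],[[0.7,0.15,0.0],[0.0,0.0,-0.44]],[[0.7,0.17,0.0],[0.0,0.0,-0.43]],[[0.69,0.2,0.0],[0.0,0.0,-0.44]],[[0.68,0.24,0.0],[0.0,0.0,-0.44]]]
[[[0.67,0.26,0.0],[0.0,0.0,-0.43]],[[0.66,0.29,0.0],[0.0,0.0,-0.44]],[[0.64,0.32,0.0],[0.0,0.0,-0.43]],[[0.63,0.35,0.0],[0.0,0.0,-0.44]],[[0.62,0.37,0.0],[0.0,0.0,-0.44]],[[0.59,0.4,0.0],[0.0,0.0,-0.43]]]
```

>>> apply_moves --commands '[[[0.56, -0.45, -0.28], [0, 0, -0.44]], [[0.58, -0.42, -0.28], [0, 0, -0.44]], [[0.6, -0.4, -0.28], [0, 0, -0.44]], [[0.62, -0.37, -0.28], [0, 0, -0.44]], [[0.63, -0.34, -0.28], [0, 0, -0.44]], [[0.65, -0.32, -0.28], [0, 0, -0.44]], [[0.66, -0.29, -0.28], [0, 0, -0.44]], [[0.67, -0.26, -0.28], [0, 0, -0.44]]]' --gripper 0.2

```text
t: 1.4
tool_pos: [0.2283, -0.3738, 0.307]
ee_rot: [3.141, 0.0, 0.588]
wrist_force: [0.2, -0.2, 0.4]
gripper_width: 0.599
finger_force: 0.0
```

>>> apply_moves --commands '[[[0.68, -0.22, -0.28], [0, 0, -0.44]], [[0.69, -0.2, -0.28], [0, 0, -0.44]], [[0.7, -0.17, -0.28], [0, 0, -0.44]], [[0.7, -0.14, -0.28], [0, 0, -0.44]], [[0.72, -0.11, 0], [0, 0, -0.44]], [[0.71, -0.07, 0], [0, 0, -0.44]], [[0.72, -0.05, 0], [0, 0, -0.44]], [[0.72, -0.01, 0], [0, 0, -0.44]]]'

```text
t: 2.2
tool_pos: [0.3342, -0.2375, 0.3404]
ee_rot: [3.141, 0.0, 0.94]
wrist_force: [-0.3, -0.7, 1.0]
gripper_width: 0.602
finger_force: 0.0
```

>>> apply_moves --commands '[[[0.72, 0.01, 0], [0, 0, -0.44]], [[0.71, 0.05, 0], [0, 0, -0.44]], [[0.72, 0.08, 0], [0, 0, -0.44]], [[0.71, 0.11, 0], [0, 0, -0.44]], [[0.7, 0.15, 0], [0, 0, -0.44]], [[0.7, 0.17, 0], [0, 0, -0.44]], [[0.69, 0.2, 0], [0, 0, -0.44]], [[0.68, 0.24, 0], [0, 0, -0.44]]]'

```text
t: 3.0
tool_pos: [0.4394, -0.1008, 0.3403]
ee_rot: [3.141, 0.0, 1.292]
wrist_force: [-0.8, 0.2, -0.0]
gripper_width: 0.602
finger_force: 0.0
```

>>> apply_moves --commands '[[[0.67, 0.26, 0], [0, 0, -0.44]], [[0.66, 0.29, 0], [0, 0, -0.44]], [[0.64, 0.32, 0], [0, 0, -0.4]], [[0.63, 0.35, 0], [0, 0, -0.4]], [[0.62, 0.37, 0], [0, 0, -0.4]], [[0.59, 0.4, 0], [0, 0, -0.4]], [[0, 0, 0], [0, 0, 0]]]'

```text
t: 3.7
tool_pos: [0.5189, 0.0025, 0.3395]
ee_rot: [-3.141, -0.001, 1.541]
wrist_force: [-0.2, -0.6, 0.0]
gripper_width: 0.601
finger_force: 0.0
```

>>> apply_moves --commands '[[[-0.12, 0.05, 0.5], [0, 0, 0]], [[0, 0, 0.5], [0, 0, 0]], [[0, 0, 0.5], [0, 0, 0]], [[0, 0, 0.5], [0, 0, 0]], [[0, 0, 0.5], [0, 0, 0]], [[0, 0, 0.4], [0, 0, 0]], [[0, 0, 0.28], [0, 0, 0]], [[0, 0, 0], [0, 0, 0]]]'

```text
t: 4.5
tool_pos: [0.5184, -0.003, 0.2434]
ee_rot: [-3.139, -0.0, 1.537]
wrist_force: [-0.2, -0.1, 0.5]
gripper_width: 0.6
finger_force: 0.0
```

```bash
python3 - <<'E'
from h import *
a,b=snap('scene','s1')['img'],snap('top','t1')['img']
f=lambda im:cv2.resize(im[...,::-1],(400,560),interpolation=2)
A=a[150:262,205:305];B=b[185:297,250:350]
cv2.imwrite('pics/v1.png',np.hstack([cv2.resize(A,(400,448),interpolation=2),cv2.resize(B,(400,448),interpolation=2)])[...,::-1])
E
```

```text
(no output)
```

View pics/v1.png

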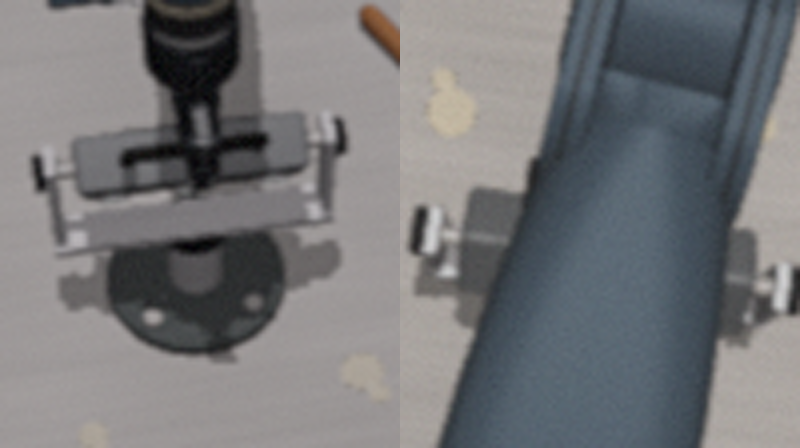

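The fingers straddle the bar, with the front finger at (205,160) in the scene half and the bar behind it from 122 to 268. I'll close the gripper.

>>> apply_moves --commands '[[[0, 0, 0], [0, 0, 0]], [[0, 0, 0], [0, 0, 0]], [[0, 0, 0], [0, 0, 0]], [[0, 0, 0], [0, 0, 0]], [[0, 0, 0], [0, 0, 0]], [[0, 0, 0], [0, 0, 0]]]' --gripper -1 --force 40

```text
t: 5.2
tool_pos: [0.5194, -0.0028, 0.2453]
ee_rot: [3.141, 0.0, 1.538]
wrist_force: [-0.3, 0.2, 2.6]
gripper_width: 0.146
finger_force: 39.1
```

```bash
python3 - <<'E'
from p import *
o=env.get_obs();P0=o['tool_pos'];y=o['ee_rot'][2];h=y-np.pi/2
print(P0,h)
pv=np.array([.4735,.001,.190]);t0=np.arcsin((P0[0]-pv[0])/.08);print(t0)
bar=lambda t:np.array([.08*np.sin(t)*np.cos(h),.08*np.sin(t)*np.sin(h),.08*np.cos(t)])
P,Q=plan([(P0+bar(t)-bar(t0),y) for t in np.linspace(t0,-.13,17)[1:]]); print(P)
E
```

```text
[ 0.51938846 -0.00282713  0.24526068] -0.03298655933068506
0.610901045561883
[[[-0.0,-0.1,-0.07],[0.01,0.0,0.0]],[[-0.0,-0.11,-0.06],[-0.0,0.0,-0.0]],[[-0.0,-0.11,-0.06],[-0.0,0.0,-0.0]],[[-0.0,-0.11,-0.05],[-0.0,0.0,-0.0]],[[-0.0,-0.11,-0.05],[-0.0,0.0,-0.0]],[[-0.0,-0.12,-0.05],[-0.0,0.0,-0.0]],[[-0.0,-0.12,-0.03],[-0.0,0.0,-0.0]],[[-0.0,-0.11,-0.04],[-0.0,0.0,-0.0]]]
[[[-0.0,-0.13,-0.02],[-0.0,0.0,-0.0]],[[-0.0,-0.12,-0.02],[-0.0,0.0,-0.0]],[[-0.0,-0.12,-0.02],[-0.0,0.0,-0.0]],[[-0.0,-0.12,-0.01],[-0.0,0.0,-0.0]],[[-0.0,-0.13,-0.0],[-0.0,0.0,-0.0]],[[-0.0,-0.12,-0.0],[-0.0,0.0,-0.0]],[[-0.0,-0.12,0.01],[-0.0,0.0,-0.0]],[[-0.0,-0.13,0.01],[-0.0,0.0,-0.0]]]
[ 0.46301984 -0.00096475  0.25906878]
```

>>> apply_moves --commands '[[[0, -0.1, -0.07], [0, 0, 0]], [[0, -0.11, -0.06], [0, 0, 0]], [[0, -0.11, -0.06], [0, 0, 0]], [[0, -0.11, -0.05], [0, 0, 0]], [[0, -0.11, -0.05], [0, 0, 0]], [[0, -0.12, -0.05], [0, 0, 0]], [[0, -0.12, -0.03], [0, 0, 0]], [[0, -0.11, -0.04], [0, 0, 0]]]' --force 25

```text
t: 6.0
tool_pos: [0.4962, -0.002, 0.2588]
ee_rot: [3.131, -0.0, 1.538]
wrist_force: [8.4, 0.6, -0.1]
gripper_width: 0.148
finger_force: 37.2
```

>>> apply_moves --commands '[[[0, -0.13, -0.02], [0, 0, 0]], [[0, -0.12, -0.02], [0, 0, 0]], [[0, -0.12, -0.02], [0, 0, 0]], [[0, -0.12, -0.01], [0, 0, 0]], [[0, -0.13, 0], [0, 0, 0]], [[0, -0.12, 0], [0, 0, 0]], [[0, -0.12, 0.01], [0, 0, 0]], [[0, -0.13, 0.01], [0, 0, 0]]]'

```text
t: 6.8
tool_pos: [0.4677, -0.001, 0.2632]
ee_rot: [3.126, -0.0, 1.538]
wrist_force: [5.2, 1.2, 7.3]
gripper_width: 0.145
finger_force: 37.5
```

```bash
python3 - <<'E'
from p import *
y=1.538;h0=y-np.pi/2;h1=1.0602;pv=np.array([.4735,.001])
P0=np.array([.46302,-.00096,.2591]);off=P0[:2]-pv
r=off@[np.cos(h0),np.sin(h0)]; s=off@[-np.sin(h0),np.cos(h0)]; print(r,s)
P=lambda h:np.r_[pv+r*np.array([np.cos(h),np.sin(h)])+s*np.array([-np.sin(h),np.cos(h)]),.2615]
n=16
P,Q=plan([(P(h),h+np.pi/2) for h in np.linspace(h0,h1,n+1)[1:]],start=(P0,Ro.from_euler('xyz',[np.pi,0,y]))); print(P,Q.as_euler('xyz'))
E
```

```text
-0.01041009508839584 -0.0023025899006459166
[[[-0.02,0.01,-0.08],[0.0,0.0,-0.68]],[[-0.03,0.0,0.0],[-0.0,0.0,-0.69]],[[-0.02,0.01,0.0],[-0.0,0.0,-0.68]],[[-0.02,0.0,0.0],[-0.0,0.0,-0.68]],[[-0.03,0.01,0.0],[-0.0,0.0,-0.69]],[[-0.02,0.01,0.0],[-0.0,0.0,-0.68]],[[-0.02,0.0,0.0],[-0.0,0.0,-0.68]],[[-0.03,0.01,0.0],[-0.0,0.0,-0.68]]]
[[[-0.02,0.0,0.0],[-0.0,0.0,-0.69]],[[-0.03,0.01,0.0],[-0.0,0.0,-0.68]],[[-0.02,0.01,0.0],[-0.0,0.0,-0.68]],[[-0.02,0.0,0.0],[-0.0,0.0,-0.69]],[[-0.03,0.01,0.0],[-0.0,0.0,-0.68]],[[-0.02,0.0,0.0],[-0.0,0.0,-0.68]],[[-0.02,0.01,0.0],[-0.0,0.0,-0.69]],[[-0.03,0.01,0.0],[-0.0,0.0,-0.68]]]
[ 0.47056465 -0.00918687  0.2615    ] [3.14159265e+00 2.22044605e-16 2.63100000e+00]
```

>>> apply_moves --commands '[[[-0.02, 0.01, -0.08], [0, 0, -0.68]], [[-0.03, 0, 0], [0, 0, -0.69]], [[-0.02, 0.01, 0], [0, 0, -0.68]], [[-0.02, 0, 0], [0, 0, -0.68]], [[-0.03, 0.01, 0], [0, 0, -0.69]], [[-0.02, 0.01, 0], [0, 0, -0.68]], [[-0.02, 0, 0], [0, 0, -0.68]], [[-0.03, 0.01, 0], [0, 0, -0.68]]]' --force 50

```text
t: 7.6
tool_pos: [0.4671, -0.0041, 0.2631]
ee_rot: [3.134, -0.001, 2.087]
wrist_force: [2.2, 5.5, 6.3]
gripper_width: 0.145
finger_force: 49.8
```

>>> apply_moves --commands '[[[-0.02, 0, 0], [0, 0, -0.69]], [[-0.03, 0.01, 0], [0, 0, -0.68]], [[-0.02, 0.01, 0], [0, 0, -0.68]], [[-0.02, 0, 0], [0, 0, -0.69]], [[-0.03, 0.01, 0], [0, 0, -0.68]], [[-0.02, 0, 0], [0, 0, -0.68]], [[-0.02, 0.01, 0], [0, 0, -0.69]], [[-0.03, 0.01, 0], [0, 0, -0.68]]]'

```text
t: 8.4
tool_pos: [0.4691, -0.0064, 0.2631]
ee_rot: [3.136, -0.003, 2.635]
wrist_force: [-5.0, 6.1, 8.9]
gripper_width: 0.142
finger_force: 50.1
```

>>> apply_moves --commands '[[[0, 0, 0], [0, 0, 0]], [[0, 0, 0], [0, 0, 0]]]'

```text
t: 8.6
tool_pos: [0.4692, -0.0065, 0.263]
ee_rot: [3.136, -0.003, 2.633]
wrist_force: [-4.6, 5.1, 7.1]
gripper_width: 0.144
finger_force: 50.1
```

```bash
python3 - <<'E'
from h import *
a,b=snap('scene','s2')['img'],snap('top','t2')['img']
A=a[150:262,205:305];B=b[185:297,250:350]
cv2.imwrite('pics/v2.png',np.hstack([cv2.resize(A,(400,448),interpolation=2),cv2.resize(B,(400,448),interpolation=2)])[...,::-1])
o=env.get_obs();print(o['tool_pos'],o['ee_rot'],o['wrist_force'],o['wrist_torque'],o['qpos'])
E
```

```text
[ 0.46917037 -0.00646077  0.26307124] [ 3.13625305e+00 -2.57208534e-03  2.63285571e+00] [-5.03856289  5.85782311  8.39097874] [1.48462321 0.71599821 0.21422128] [-0.16073871 -0.08937059  0.0114756   1.67223951  0.00589665  0.34800334]
```

View pics/v2.png

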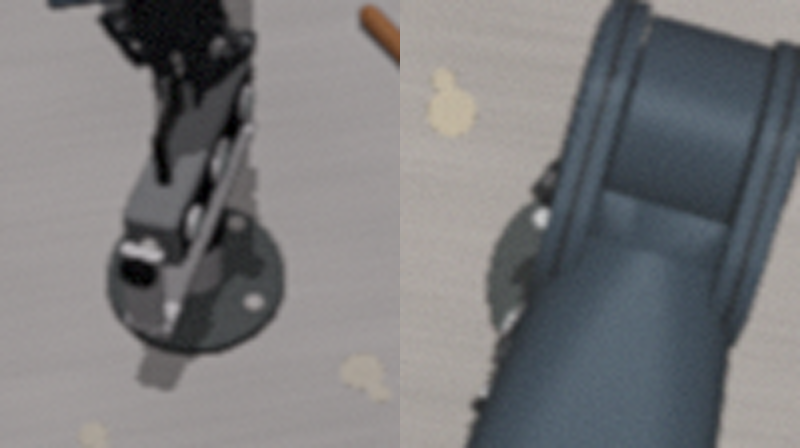

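>>> apply_moves --commands '[[[0, -0.05, -0.05], [0, 0, 0]], [[0, -0.03, -0.03], [0, 0, 0]], [[0, 0, 0], [0, 0, 0]], [[0, 0, 0], [0, 0, 0]]]'

```text
t: 9.1
tool_pos: [0.4688, -0.0071, 0.2631]
ee_rot: [3.133, -0.005, 2.633]
wrist_force: [0.5, 8.5, -0.3]
gripper_width: 0.143
finger_force: 49.2
```

>>> apply_moves --commands '[[[0, -0.05, 0], [0, 0, 0]], [[0, 0, 0], [0, 0, 0]], [[0, 0, 0], [0, 0, 0]]]'

```text
t: 9.4
tool_pos: [0.4678, -0.0089, 0.2632]
ee_rot: [3.134, -0.005, 2.633]
wrist_force: [-1.4, 8.0, -0.0]
gripper_width: 0.139
finger_force: 49.0
```

>>> apply_moves --commands '[[[0, 0, 0], [0, 0, 0]], [[0, 0, 0], [0, 0, 0]], [[0, 0, 0], [0, 0, 0]]]' --gripper 0.2

```text
t: 9.7
tool_pos: [0.4683, -0.0129, 0.2632]
ee_rot: [-3.141, 0.0, 2.631]
wrist_force: [0.0, 0.1, -0.0]
gripper_width: 0.602
finger_force: 0.0
```

>>> apply_moves --commands '[[[0, 0, -0.3], [0, 0, 0]], [[0, 0, -0.6], [0, 0, 0]], [[0, 0, -1], [0, 0, 0]], [[0, 0, -1], [0, 0, 0]], [[-0.9, -0.9, -0.3], [0, 0, 0]], [[-0.3, -0.9, 0], [0, 0, 0]], [[-0.3, -0.9, 0], [0, 0, 0]], [[-0.3, -0.9, 0], [0, 0, 0]]]'

```text
t: 10.5
tool_pos: [0.4628, -0.1346, 0.3602]
ee_rot: [-3.141, 0.001, 2.631]
wrist_force: [0.3, -0.2, 1.2]
gripper_width: 0.597
finger_force: 0.0
```

>>> apply_moves --commands '[[[-0.5, -0.95, 0], [0, 0, 0.2]], [[-0.5, -0.95, 0], [0, 0, 0.2]], [[-0.5, -0.95, 0], [0, 0, 0.2]], [[-0.5, -0.95, 0], [0, 0, 0.2]], [[-0.5, -0.95, 0], [0, 0, 0.2]], [[-0.5, -0.95, 0], [0, 0, 0.2]], [[-0.5, -0.95, 0], [0, 0, 0.2]], [[-0.5, -0.95, 0], [0, 0, 0.2]]]'

```text
t: 11.3
tool_pos: [0.4376, -0.391, 0.3599]
ee_rot: [-3.141, 0.001, 2.47]
wrist_force: [1.0, -0.1, -0.1]
gripper_width: 0.601
finger_force: 0.0
```

```bash
python3 - <<'E'
from h import *
for n in('scene','top'):
    ims=[]
    for i in range(4): s=env.snapshot(n); ims.append(s['img'].astype(float))
    s['img']=np.mean(ims,0); pickle.dump(s,open(f'pics/{n}3.pkl','wb'))
    a=s['img'][150:270,200:320] if n=='scene' else s['img'][185:305,240:360]
    cv2.imwrite(f'pics/{n}3.png',cv2.resize(a,(600,600),interpolation=2)[...,::-1])
E
```

```text
[ WARN:0@15.317] global loadsave.cpp:1063 imwrite_ Unsupported depth image for selected encoder is fallbacked to CV_8U.
```

View pics/scene3.png

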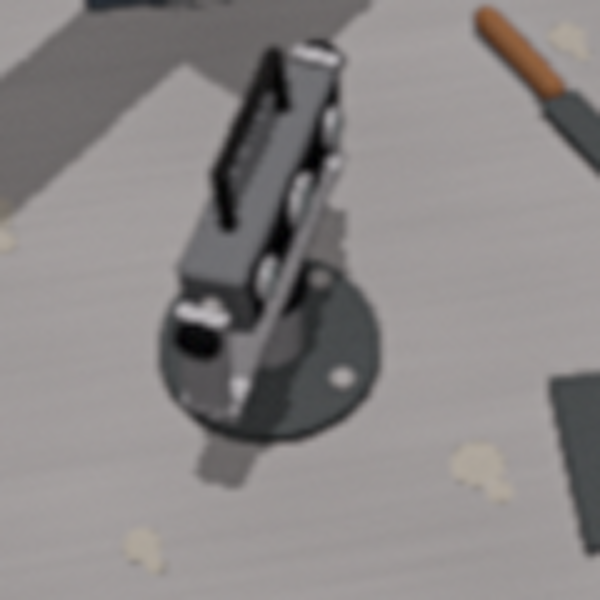

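View pics/top3.png

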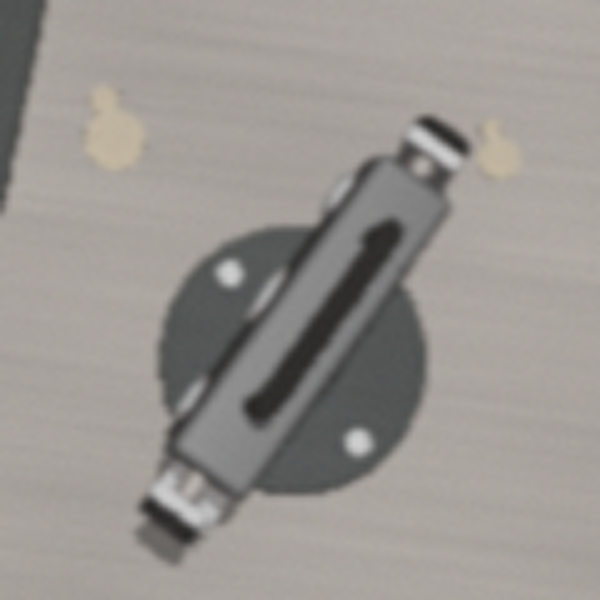

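In the scene crop the knobs are at (200,340) and (320,42), and the handle runs from (272,55) to (222,185). In the top crop the knobs are at (442,130) and (168,525), and the handle runs from (258,410) to (388,235). Next I'll fit the head's pose to these points.

```bash
cat > fit.py <<'E'
from h import *
from scipy.optimize import least_squares
from scipy.spatial.transform import Rotation as Ro
S,T=load('scene3'),load('top3')
sp=lambda u,v:(199.6+u/5,149.6+v/5); tp=lambda u,v:(239.6+u/5,184.6+v/5)
M=[(S,sp(200,338),(0,-.132,0)),(S,sp(318,44),(0,.132,0)),(T,tp(443,130),(0,-.132,0)),(T,tp(168,525),(0,.132,0)),
(S,sp(272,56),(0,.057,.08)),(S,sp(221,183),(0,-.057,.08)),(T,tp(258,412),(0,.057,.08)),(T,tp(388,233),(0,-.057,.08)),
(S,sp(180,270),(-.025,-.1,.03)),(S,sp(250,288),(.025,-.1,.03)),(T,tp(172,443),(.025,.1,.03)),(T,tp(240,494),(-.025,.1,.03)),(T,tp(452,205),(-.025,-.1,.03)),(T,tp(380,158),(.025,-.1,.03))]
def f(p):
    R=Ro.from_euler('ZY',p[:2]).as_matrix()
    r=np.array([proj(s,p[2:]+R@np.array(x))-u for s,u,x in M])
    return np.r_[r.ravel(),(p[2:]-[.4735,.001,.1915])/.002*.6]
r=least_squares(f,[1.06,-.13,.4735,.001,.1915],loss='soft_l1'); J=np.linalg.inv(r.jac.T@r.jac)
print(r.x.round(4),np.sqrt(np.diag(J)).round(3)[:2]*.6); print(f(r.x)[:28].reshape(-1,2).round(1).tolist())
d=np.array([.622,.266,.231])-r.x[2:]; print('target',np.arctan2(d[1],d[0]),-np.arctan2(d[2],np.hypot(*d[:2])))
E
python3 fit.py
```

```text
[ 1.0806e+00 -9.7400e-02  4.7260e-01  1.0000e-03  1.9040e-01] [0.006  0.0174]
[[0.1, 1.1], [0.6, 2.8], [-0.7, 1.0], [-0.5, 0.2], [0.8, -0.5], [-0.0, -0.9], [0.7, -0.7], [0.0, -1.1], [-1.2, 0.2], [-0.8, -0.7], [-1.2, 1.4], [0.6, 2.3], [0.5, -0.9], [-0.1, -2.2]]
target 1.0573027493092686 -0.13278054460242325
```

```bash
cat > fit2.py <<'E'
import sys
from h import *
from scipy.optimize import least_squares
from scipy.ndimage import map_coordinates
from scipy.spatial.transform import Rotation as Ro
tag=sys.argv[1]
S,T=load('scene'+tag),load('top'+tag)
sp=lambda u,v:np.array((199.6+u/5,149.6+v/5)); tp=lambda u,v:np.array((239.6+u/5,184.6+v/5))
samp=lambda s,p:map_coordinates(s['img'].mean(2),[p[:,1],p[:,0]],order=3)
def barpts(s,a,b):  # dark centroid across the bar, middle part
    d=(b-a)/np.linalg.norm(b-a);n=np.array([-d[1],d[0]]);o=np.linspace(-4,4,81);out=[]
    for k in np.linspace(.22,.78,12):
        v=samp(s,a+(b-a)*k+o[:,None]*n); i=30+v[30:51].argmin(); w=np.clip(np.percentile(v[i-15:i+16],85)-v,0,None); w[abs(o-o[i])>1.5]=0
        out.append(a+(b-a)*k+n*(w*o).sum()/w.sum())
    return np.array(out)
th=np.linspace(0,2*np.pi,361)[:-1]
def discpts(s,c,z,angs):  # strongest radial edge near predicted rim
    out=[]
    for t in angs:
        q=lambda r:proj(s,[c[0]+r*np.cos(t),c[1]+r*np.sin(t),z]); rr=np.linspace(.073,.097,49)
        v=samp(s,np.array([q(r) for r in rr])); g=np.gradient(cv2.GaussianBlur(v[:,None],(1,7),1.5)[:,0]); out.append((t,rr[g[3:-3].argmax()+3]))
    return np.array(out)
E=[]
for s,z,A,a,b,nm in((S,.016,np.radians(np.r_[-40:75:5]),sp(272,56),sp(221,183),'S'),(T,.016,np.radians(np.r_[-125:-65:5,40:100:5]),tp(258,412),tp(388,233),'T')):
    c=np.array([.4733,.0012])
    for _ in range(4):
        e=discpts(s,c,z,A); m=abs(e[:,1]-np.median(e[:,1]))<.004
        k=np.linalg.lstsq(np.c_[np.cos(e[m,0]),np.sin(e[m,0])],e[m,1]-.085,rcond=None)[0]; c=c+k
    print(nm,'axis',c.round(4),'rim std',(e[m,1]-.085).std().round(4),m.sum()); E.append((s,c,barpts(s,a,b)))
def res(p,which):
    R=Ro.from_euler('ZY',p).as_matrix();o=[]
    for i in which:
        s,c,q=E[i]; l=[proj(s,np.r_[c,.19]+R@np.array([0,y,.08])) for y in(-.05,.05)]
        d=(l[1]-l[0])/np.linalg.norm(l[1]-l[0]); o+=list((q-l[0])@[-d[1],d[0]])
    return np.array(o)
for w in((0,),(1,),(0,1)):
    r=least_squares(res,[1.06,-.13],args=(w,)); print(w,r.x.round(4),np.abs(r.fun).max().round(2))
E
python3 fit2.py 3
```

```text
S axis [ 0.479  -0.0014] rim std 0.0004 23
T axis [0.4718 0.0009] rim std 0.0005 24
(0,) [ 1.0405 -0.1215] 1.03
(1,) [ 1.0718 -0.1116] 0.6
(0, 1) [ 1.061  -0.1149] 1.09
```

```bash
sed -i 's/(S,.016,/(S,0.,/' fit2.py; cat >> fit2.py <<'E'
ax=np.mean([e[1] for e in E],0); d=np.r_[.622,.266]-ax; print('target from',ax,np.arctan2(d[1],d[0]),-np.arctan2(.231-.19,np.hypot(*d)))
for i in 0,1: print(res([1.0623,-.13],(i,)).mean(),(res([1.0623,-.12],(i,))-res([1.0623,-.13],(i,))).mean())
E
python3 fit2.py 3
```

```text
S axis [0.469  0.0005] rim std 0.0004 23
T axis [0.4718 0.0009] rim std 0.0005 24
(0,) [ 1.0405 -0.0769] 1.03
(1,) [ 1.0718 -0.1116] 0.6
(0, 1) [ 1.0735 -0.1009] 1.8
target from [0.47039757 0.00067842] 1.051678352005526 -0.1333747692464348
1.1369321982234095 -0.22054456242019282
0.5669871027784278 -0.3123783746977952
```

```bash
cat >> fit2.py <<'E'
print('--')
s,c,q=E[1]; a,b=tp(258,412),tp(388,233); d=(b-a)/np.linalg.norm(b-a); n=np.array([-d[1],d[0]]); o=np.arange(-14,14.1,.5)
v=np.mean([samp(s,a+(b-a)*k+o[:,None]*n) for k in np.linspace(.3,.7,20)],0)
print(n,[(x,int(y)) for x,y in zip(o,v)])
m=a+(b-a)*.5
for t in(-.09,-.11,-.13,-.15):
  for cc in((.4718,.0009),(.4735,.001)):
    R=Ro.from_euler('ZY',[1.063,t]).as_matrix(); P=lambda x,z:(proj(s,np.r_[cc,.19]+R@np.array([x,0,z]))-m)@n
    print(t,cc[0],'back',P(-.025,.03).round(2),'front',P(.025,.03).round(2),'bar',P(0,.08).round(2),'lens',P(.031,.019).round(2))
E
python3 fit2.py 3|sed '1,/--/d'
```

```text
[0.80912685 0.58763402] [(np.float64(-14.0), 99), (np.float64(-13.5), 109), (np.float64(-13.0), 117), (np.float64(-12.5), 116), (np.float64(-12.0), 106), (np.float64(-11.5), 91), (np.float64(-11.0), 80), (np.float64(-10.5), 80), (np.float64(-10.0), 92), (np.float64(-9.5), 108), (np.float64(-9.0), 122), (np.float64(-8.5), 131), (np.float64(-8.0), 137), (np.float64(-7.5), 139), (np.float64(-7.0), 139), (np.float64(-6.5), 139), (np.float64(-6.0), 138), (np.float64(-5.5), 138), (np.float64(-5.0), 138), (np.float64(-4.5), 138), (np.float64(-4.0), 136), (np.float64(-3.5), 130), (np.float64(-3.0), 117), (np.float64(-2.5), 98), (np.float64(-2.0), 76), (np.float64(-1.5), 58), (np.float64(-1.0), 48), (np.float64(-0.5), 45), (np.float64(0.0), 45), (np.float64(0.5), 45), (np.float64(1.0), 44), (np.float64(1.5), 44), (np.float64(2.0), 50), (np.float64(2.5), 62), (np.float64(3.0), 81), (np.float64(3.5), 102), (np.float64(4.0), 117), (np.float64(4.5), 125), (np.float64(5.0), 127), (np.float64(5.5), 124), (np.float64(6.0), 117), (np.float64(6.5), 106), (np.float64(7.0), 92), (np.float64(7.5), 80), (np.float64(8.0), 74), (np.float64(8.5), 74), (np.float64(9.0), 78), (np.float64(9.5), 82), (np.float64(10.0), 84), (np.float64(10.5), 85), (np.float64(11.0), 85), (np.float64(11.5), 84), (np.float64(12.0), 84), (np.float64(12.5), 84), (np.float64(13.0), 84), (np.float64(13.5), 84), (np.float64(14.0), 84)]
-0.09 0.4718 back 7.85 front -10.87 bar -0.26 lens -13.26
-0.09 0.4735 back 7.51 front -11.21 bar -0.62 lens -13.6
-0.11 0.4718 back 8.06 front -10.64 bar 0.37 lens -13.11
-0.11 0.4735 back 7.71 front -10.97 bar 0.01 lens -13.45
-0.13 0.4718 back 8.26 front -10.4 bar 0.99 lens -12.96
-0.13 0.4735 back 7.92 front -10.74 bar 0.63 lens -13.29
-0.15 0.4718 back 8.46 front -10.16 bar 1.62 lens -12.8
-0.15 0.4735 back 8.11 front -10.5 bar 1.26 lens -13.13
```

```bash
python3 -c "
from station import env
print(env.job_done())"
```

```text
the job is handed in; nothing more can be done
None
```

I turned and tilted the scanner to face the pencil line on the cast, let go, moved the arm clear and handed the job in. The judge gave no result: my estimates put the yoke within about 0.02 rad of the line, but for the head they range from 0.10 to 0.14 rad up against the 0.12 to 0.13 needed.

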